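Load the last sample flask and hold the carrier up level

TASK

Take the stoppered sample flask that still stands on the bench and stand it in the empty place of the steel four-flask carrier, fully down, setting it in rather than dropping it, and let go of it. Then grip the carrier by the middle of its handle, lift it about 10 cm clear of the bench without tilting it, and finish still holding it there by the handle, steady and level with all four flasks in it, so that I can take it from you. Leave the amber bottle, the conical flask and the beaker standing where they are.

Things in the scene. Friction and masses are not known exactly. Their poses are not given: they have to be found in the camera images.
- carrier: loose stainless carrier for four flasks, 0.32 kg empty, 150 (x) x 160 (y) x 161 mm tall, any heading. Origin: centre of its underside, on the bench; z up. Flasks stand on its floor, 11 mm up, through four 51 mm holes at x +-40, y +-44 mm in a guide plate 45 to 49 mm up. Flat uprights at x +-71 mm, y 0 carry the handle. Three places are taken; that at x +40, y +44 is empty
- handle (a point): middle of the carrier's handle, 150 mm above the underside, over the carrier's centre; axes as the carrier's. A straight black plastic bar along the carrier's x: 138 mm long, 14 mm wide (y), 22 mm tall (139 to 161 mm up). The loaded carrier weighs about 0.8 kg and hangs level when gripped firmly (40 N or more) across the bar at its middle
- empty_place (a point): centre of the empty place of the carrier, on its floor (11 mm above the underside): the flask's foot comes here. The guide hole above it leaves 3.5 mm all round the flask. Axes as the carrier's
- flask_mid (a point): centre, 64 mm above its foot, of the loose stoppered sample flask on the bench; z up. Round clear glass, 0.12 kg, 128 mm tall; body 44 mm in diameter up to 55 mm, sloping shoulder to 76 mm, straight neck 24 mm in diameter from 76 to 110 mm, then a white stopper 21 mm in diameter, fixed
- flask_neck (a point): middle of that flask's straight neck, 95 mm above its foot, where it is gripped (20 N is ample). When it stands in the carrier, the side of the handle is (seen from above) 25 mm from its neck, and the next neck 56 mm away along the handle: fingers that close along the handle's direction have most room
- aboard1_mid (a point): centre, 64 mm above its foot, of the same kind of flask, already in the carrier at x = +40, y = -44 mm
- aboard2_mid (a point): the same, in the carrier at x = -40, y = +44 mm
- aboard3_mid (a point): the same, in the carrier at x = -40, y = -44 mm
- reagent: bystander: round amber glass reagent bottle, 70 mm in diameter, 140 mm tall; origin at the centre of its underside
- conical: bystander: small open conical glass flask, 64 mm across the foot, 92 mm tall; origin at the centre of its underside
- beaker: bystander: empty glass beaker, 60 mm in diameter, 75 mm tall; origin at the centre of its underside
Mind the look-alikes: they are no part of the job. Leave any blue look-alike of the part that bears aboard3_mid alone.

How it is judged (in metres and radians):
On the way, in this order (a step that is already met when the one before it is completed fails the run):
1. the flask stands in the empty place, fully down and let go, with the carrier on the bench (horizontal distance between flask_mid and empty_place below 0.012 m and z of flask_mid in the frame of carrier between 0.07 and 0.08 m and distance between flask_mid and handle below 0.103 m and contact force between the fingers and flask below 0.05 N and height (world z) of carrier below 0.006 m and linear speed of flask below 0.03 m/s), for 0.2 s.
2. the carrier is lifted clear by its handle (height (world z) of carrier above 0.06 m and contact force between the fingers and carrier above 2 N), for 0.2 s.
At the end, for the whole second after the job is handed in: fingers hold the carrier within 45 mm of its handle's middle, underside 70-150 mm up, within 5 deg of level, still (20 mm/s, 0.1 rad/s), on nothing else; four flasks on its floor within 5 mm, the last within 12 mm of the place that was empty; bystanders upright, within 30 mm of their starts (height (world z) of carrier between 0.07 and 0.15 m and angle between carrier's own z axis and vertical below 0.09 rad and linear speed of carrier below 0.02 m/s and angular speed of carrier below 0.1 rad/s and contact force between the fingers and carrier above 2 N and distance between the grasp point and handle below 0.045 m and contact force between carrier and reagent below 0.05 N and contact force between carrier and conical below 0.05 N and contact force between carrier and beaker below 0.05 N and horizontal distance between flask_mid and empty_place below 0.012 m and z of flask_mid in the frame of carrier between 0.07 and 0.08 m and distance between each of flask_mid, aboard1_mid, aboard2_mid, aboard3_mid and handle below 0.103 m and z of aboard1_mid in the frame of carrier between 0.07 and 0.08 m and z of aboard2_mid in the frame of carrier between 0.07 and 0.08 m and z of aboard3_mid in the frame of carrier between 0.07 and 0.08 m and angle between each of reagent, conical, beaker's own z axis and vertical below 0.2 rad and distance of each of reagent, conical, beaker from where it was at the start of the episode below 0.03 m); the arm keeps its last pose, push and grip.
It fails at once if the flask is dropped: it moves faster than 0.45 m/s while out of the fingers with the carrier still on the bench (contact force between the fingers and flask below 0.05 N and linear speed of flask above 0.45 m/s and height (world z) of carrier below 0.02 m).
It fails at once if the flask being loaded is tipped by more than 40 degrees (angle between flask_mid's own z axis and vertical above 0.7 rad).
It fails at once if the carrier is tilted by more than 14 degrees (angle between carrier's own z axis and vertical above 0.25 rad).
It fails at once if the amber bottle, the conical flask or the beaker is shifted by more than 30 mm or tipped (distance of any of reagent, conical, beaker from where it was at the start of the episode above 0.03 m or angle between any of reagent, conical, beaker's own z axis and vertical above 0.3 rad).
It also fails if it takes over 59 s, if anything falls off the work surface, if the arm or the gripper's body presses on something with over 40 N, if the wrist force passes 120 N, or if a joint passes its speed limit or range.

ROBOT

A 7-joint arm with a two-finger parallel gripper is mounted at the origin on the work surface. World frame = base frame: x ahead of the robot, y to its left, z up, the work surface at z = 0. Lengths are in mm, angles in degrees, forces in N, time in s.
With the tool pointing down it reaches from about 400 to 850 mm from the base axis. Payload 4.4 kg.
Tool frame: the origin (TCP) lies at the very end of the fingers, on their centre line; the grasp point (between the pads) lies 19 mm behind it; z points along the fingers, y is the line along which they close (so a half turn about z gives the same grasp; the last joint's range is limited). The gripper opens to 94 mm and grips with 3 to 60 N. Pads are 16 mm wide; open, the fingers measure 119 mm over their backs; the gripper's body (75 mm by 177 mm) begins 78 mm behind the grasp point.
Start: joints at [-71.15, 36.005, 2.206, 86.941, -1.547, 57.084, -1.146], TCP at [249.983, 600.022, 205.478] pointing down, gripper open.
Joint ranges: [-175.42, 175.42], [-21.48, 121.26], [-71.46, 75.88], [10.55, 141.38], [-63.04, 243.04], [13.31, 113.54], [-168.57, 168.57]. Speed limits (degrees/s): [147.25, 147.25, 180, 180, 180, 180, 180].

INTERFACE

Orientations are given as a 3x3 rotation matrix whose columns are the frame's x, y, z axes.
In Python, from bench import * gives the robot as it stands.
- The arm moves only by the tool servo_tool, never from a script. Its argument "series" is a list that holds one entry, the list of rows, each a list of 7 numbers: the turn, a rotation vector about the tool's x, y, z in degrees, then the shift along the tool's x, y, z in cm, then the closure in counts, from 0 (fully open) to 255 (shut). In form: [[[rx, ry, rz, tx, ty, tz, grip], ...]]. A call has 1 to 12 rows; each row shifts and turns the commanded pose from where the row before left it, along the tool's axes as they then stand; what a row does not reach is not made up. A row lasts 1/12 s, in which the tool goes at most 41.7 mm and 7.16 degrees, less where a joint would pass 70% of its speed; a pose out of reach is approached as far as the arm can. A call is refused whole if a number of a shift passes 4.17 or a number of a turn 7.16, either way. A call with a gripper value outside its range is refused whole. The fingers move at their own pace and stop on an object; "force" is the grip in N (left out, the last holds). Time passes only in rows, so rows that do not move let the fingers close. It gives the time, the measured TCP pose, the force, the opening and the grip force at its end, in the units of the state.
- read_state(): the state, without advancing time (a new reading comes with each control period).
- camera(name): name is "scene" or "top" or "wrist"; returns (picture, depth): 400x640x3 uint8, red, green, blue; 400x640 float32, mm along the optical axis (not along the pixel's ray), 0 where there is no reading.
- camera_params(name): a dict with "mtx" (3x3 intrinsics, pixels), "origin" and "rotation" of the camera in the world. Camera axes: x right, y down, z forward; pixel columns grow to the right and rows downward; lengths in mm; the calibration is good to about 2 mm. A picture is of the moment at which its call begins: read the wrist's pose just before it. camera_params takes no time and is no camera call; for the wrist camera it gives the pose at the moment of the call.
- hand_in(): hands the job in; it is judged then, once.
The state is a dict: "time_s": time; "qpos": joint angles; "joint_vel": joint speeds; "joint_efforts": joint torques, N m; "tcp_pos": TCP position; "eef_rot": TCP orientation; "wrist_force": force on the tool from outside, world axes, zero at the start; "wrist_torque": the same for the moment, N m; "width": opening from 0.0 (shut) to 1.0 (fully open); "gripper_force": force on a finger pad.
Only numpy, scipy, OpenCV 4.12 (cv2) and the standard library are available. Lean on these libraries where they do the work, as an engineer would, in place of code of your own. Each camera call takes 0.05 s, during which the arm holds its last target. There are 200 camera calls.

## Working session

There is one attempt and no reset: what is moved stays moved. The work goes in short steps, Python scripts to look and compute and a tool call to move; the robot and the scene stay as the last step left them, time stands still between calls to the robot, and variables do not carry over. Pictures are saved under pics/ and viewed, at most 10 in all, crops included, and the job is handed in when it is done.

Besides the shell and the picture viewer there is one more tool, called after "Emit:" by a JSON object that holds its "fn" and its "kwargs", one argument or row to a line. servo_tool: Moves the arm, as the interface text tells. Its arguments: {"type":"object","properties":{"series":{"type":"array"},"force":{"type":"number"}},"required":["series"]}

```bash
mkdir -p pics; ls
python3 - <<'E'
from bench import *
import cv2,numpy as np
s=read_state();print(s['time_s'],s['tcp_pos'],np.round(s['eef_rot'],3).tolist(),s['width'])
for n in("scene","top"):
    p,d=camera(n);cv2.imwrite(f"pics/{n}0.png",p[:,:,::-1]);np.savez(f"{n}0.npz",p=p,d=d)
    c=camera_params(n);print(n,np.round(c['mtx'],1).tolist(),np.round(c['origin'],1),np.round(c['rotation'],3).tolist())
E
```

```text
pics
0.0 [249.73722424 599.41066328 204.59102963] [[-0.923, 0.385, -0.001], [0.385, 0.923, -0.002], [-0.0, -0.002, -1.0]] 0.9981626190784186
scene [[474.8, 0.0, 311.3], [0.0, 474.8, 197.7], [0.0, 0.0, 1.0]] [1289.7  848.8  803.1] [[-0.768, 0.329, -0.55], [0.641, 0.42, -0.643], [0.02, -0.846, -0.533]]
top [[412.7, 0.0, 315.0], [0.0, 412.7, 199.7], [0.0, 0.0, 1.0]] [ 499.2   44.6 1459. ] [[0.01, -0.998, 0.065], [-1.0, -0.011, -0.02], [0.02, -0.065, -0.998]]
```

View pics/scene0.png

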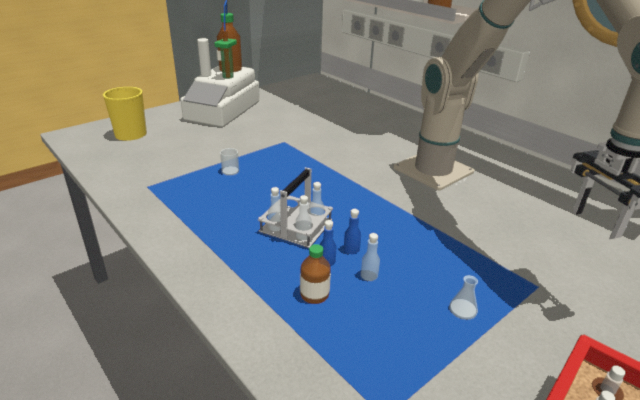

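View pics/top0.png

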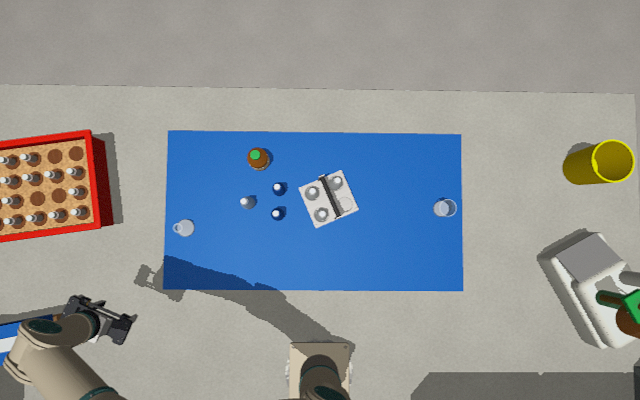

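Scene view: the clear stoppered flask is at (371,258), with blue look-alikes at (329,243) and (353,232). In the top view these are at (248,201), (279,188) and (278,213). The only clear, loose one fits the description. The carrier is at top (328,198), and its empty place is near (345,204). I'll confirm with an enlarged crop and measure.

```bash
cat > h.py <<'E'
import numpy as np,cv2
from bench import *
def unproj(c,d,us=None,vs=None):
    """world points of a depth picture, HxWx3"""
    K=c['mtx'];v,u=np.indices(d.shape)
    P=np.stack([(u-K[0][2])/K[0][0]*d,(v-K[1][2])/K[1][1]*d,d],-1)
    return P@np.array(c['rotation']).T+np.array(c['origin'])
def proj(c,p):
    q=(np.array(p,float)-c['origin'])@np.array(c['rotation']);q=q@np.array(c['mtx']).T
    return q[...,:2]/q[...,2:]
def ray(c,uv,z):
    """pixel(s) onto the plane of height z"""
    uv=np.atleast_2d(uv).astype(float);r=np.c_[uv,np.ones(len(uv))]@np.linalg.inv(c['mtx']).T@np.array(c['rotation']).T
    o=np.array(c['origin']);return o+r*((z-o[2])/r[:,2])[:,None]
E
python3 - <<'E'
from h import *
A=[]
f=np.load("top0.npz");p,d=f['p'],f['d'];c=camera_params("top");W=unproj(c,d)
t=cv2.resize(p[150:240,165:365],None,fx=4,fy=4,interpolation=cv2.INTER_CUBIC)
g=np.load("scene0.npz");s=cv2.resize(g['p'][160:310,240:400],None,fx=1.6,fy=1.6,interpolation=cv2.INTER_CUBIC)
out=np.zeros((600,800,3),np.uint8);out[:360]=t;out[360:,:256]=s;cv2.imwrite("pics/crop1.png",out[:,:,::-1])
# handle: dark pixels within carrier
r=np.s_[165:232,293:363];hs=p[r].astype(int).max(-1);m=hs<60;print("handle px",m.sum(),"z",np.median(W[r][m][:,2]))
m&=abs(W[r][...,2]-160)<15;q=W[r][m];print(m.sum(),cv2.minAreaRect(q[:,:2].astype(np.float32)),q.mean(0))
# plate/rim outline
for n,lo,hi in(("z40-60",40,60),("z>120",115,145)):
    q=W[r].reshape(-1,3);q=q[(q[:,2]>lo)&(q[:,2]<hi)];print(n,len(q),cv2.minAreaRect(q[:,:2].astype(np.float32)),q.mean(0))
# tall points elsewhere
for n,(a,b,e,k) in dict(flask=(190,212,236,260),blueA=(178,198,270,290),blueB=(203,224,268,290),reagent=(144,172,243,273),conical=(215,240,168,198),beaker=(195,220,430,460)).items():
    w=W[a:b,e:k].reshape(-1,3);w=w[(d[a:b,e:k].ravel()>0)&(w[:,2]>15)];tp=w[w[:,2]>w[:,2].max()-12];print(n,len(w),np.round(w.max(0)),"top",len(tp),np.round(tp.mean(0),1))
E
```

```text
handle px 88 z 160.47086714805096
87 ((595.1129150390625, -28.241844177246094), (133.80807495117188, 10.665815353393555), 24.00882339477539) [599.17786074 -26.54596448 160.37484573]
z40-60 1148 ((596.5064697265625, -29.866607666015625), (149.9564971923828, 160.7949981689453), 23.757471084594727) [595.88717016 -28.23252329  49.10850896]
z>120 132 ((598.3276977539062, -8.336410522460938), (96.69112396240234, 135.5175018310547), 83.50264739990234) [601.53029016 -10.65596123 134.40152881]
flask 150 [601. 268. 133.] top 33 [580.8 248.6 127. ]
blueA 141 [650. 160. 132.] top 32 [628.8 141.6 126.6]
blueB 137 [561. 165. 134.] top 32 [542.4 144.5 127.8]
reagent 405 [764. 246. 146.] top 76 [729.6 212.4 139.8]
conical 232 [521. 485.  98.] top 40 [493.2 469.4  90.2]
beaker 234 [ 598. -401.   80.] top 69 [ 569.5 -431.2   74.3]
```

View pics/crop1.png

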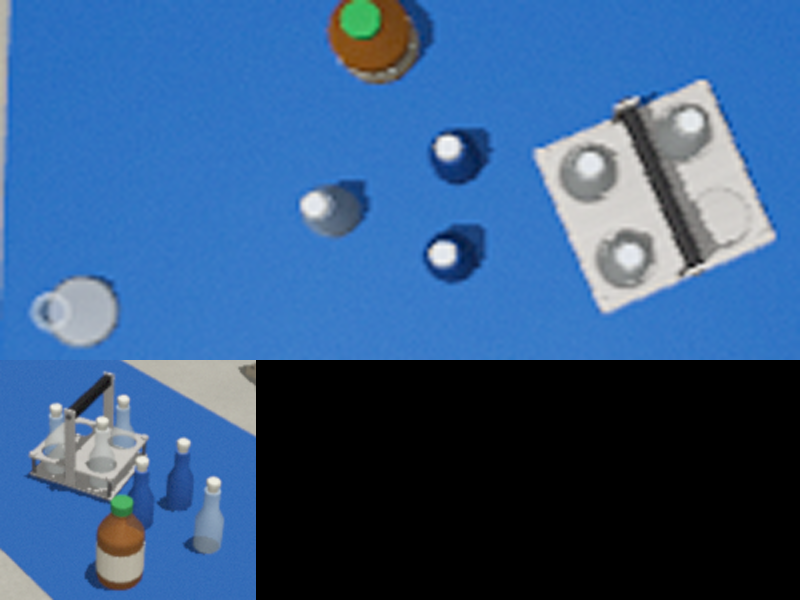

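The crop confirms it: the clear flask stands alone at crop (318,205), and both blue look-alikes are left alone. The empty hole is at crop (722,215), so the carrier's x axis points at yaw ≈204°, with its centre near (596,-29). That puts empty_place at ≈(577,-86).

The sizes match what was given: plate 150x161 mm at z 49, handle top at z 160, flask 127 mm tall. I'll start moving now, turning first and then going above the flask.

Emit:
{"fn": "servo_tool", "kwargs": {
  "series": [
    [[0,0,6.2,0,0,0,0],[0,0,6.2,0,0,0,0],[0,0,6.2,0,0,0,0],[0,0,6.2,0,0,0,0],[0,0,6.2,0,0,0,0],[0,0,6.2,0,0,0,0],[0,0,6.2,0,0,0,0]]
  ],
  "force": 20
}}

```text
time_s: 0.68
tcp_pos: [249.8, 599.7, 205.0]
eef_rot: [[-0.402, 0.916, -0.0], [0.916, 0.402, -0.001], [-0.001, -0.001, -1.0]]
wrist_force: [0.1, -0.1, 0.0]
width: 0.998
gripper_force: 0.0
```

Emit:
{"fn": "servo_tool", "kwargs": {
  "series": [
    [[0,0,0,-3.8,1.33,-0.45,0],[0,0,0,-3.8,1.33,-0.45,0],[0,0,0,-3.8,1.33,-0.45,0],[0,0,0,-3.8,1.33,-0.45,0],[0,0,0,-3.8,1.33,-0.45,0],[0,0,0,-3.8,1.33,-0.45,0],[0,0,0,-3.8,1.33,-0.45,0],[0,0,0,-3.8,1.33,-0.45,0],[0,0,0,-3.8,1.33,-0.45,0],[0,0,0,-3.8,1.33,-0.45,0],[0,0,0,-3.8,1.33,-0.45,0],[0,0,0,-3.8,1.33,-0.45,0]]
  ]
}}

```text
time_s: 1.68
tcp_pos: [581.9, 246.6, 259.3]
eef_rot: [[-0.406, 0.914, -0.001], [0.914, 0.406, -0.0], [0.0, -0.001, -1.0]]
wrist_force: [0.2, 0.7, -0.2]
width: 0.999
gripper_force: 0.0
```

Emit:
{"fn": "servo_tool", "kwargs": {
  "series": [
    [[0,0,0,0,0,0,0],[0,0,0,0,0,0,0],[0,0,0,0,0,0,0]]
  ]
}}

```text
time_s: 1.93
tcp_pos: [580.4, 248.7, 258.8]
eef_rot: [[-0.406, 0.914, -0.002], [0.914, 0.406, 0.001], [0.001, -0.001, -1.0]]
wrist_force: [-0.3, 0.7, 0.6]
width: 0.999
gripper_force: 0.0
```

```bash
cat >> h.py <<'E'
def need(target):
    """shift in tool axes, cm, from the measured TCP"""
    s=read_state();R=np.array(s['eef_rot']);return np.round(R.T@(np.array(target)-s['tcp_pos'])/10,2)
def st():
    s=read_state();R=np.array(s['eef_rot']);print("t",round(s['time_s'],2),"tcp",np.round(s['tcp_pos'],1),"yaw_y",round(np.degrees(np.arctan2(R[1,1],R[0,1])),2),"z",np.round(R[:,2],4),"w",round(s['width'],3),"F",np.round(s['wrist_force'],1),"g",np.round(s['gripper_force'],1))
def wrist(name):
    c=camera_params("wrist");p,d=camera("wrist");cv2.imwrite(f"pics/{name}.png",p[:,:,::-1]);np.savez(name+".npz",p=p,d=d,**c);return c,p,d
E
python3 - <<'E'
from h import *
st();c,p,d=wrist("w1");W=unproj(c,d);print(np.round(c['origin']),np.round(c['rotation'],2).tolist(),proj(c,[580.8,248.6,128]))
# white stopper
m=(p.min(-1)>150)&(np.ptp(p.astype(int),axis=-1)<40)&(abs(W[...,2]-127)<8)
n,l,s,ce=cv2.connectedComponentsWithStats(m.astype(np.uint8))
for i in range(1,n):
    if s[i,4]>30:print(s[i],ce[i],np.round(W[l==i].mean(0),1),np.round(np.ptp(W[l==i],0)))
E
```

```text
t 1.93 tcp [580.4 248.7 258.8] yaw_y 23.98 z [-1.7e-03  5.0e-04 -1.0e+00] w 0.999 F [-0.3  0.7  0.6] g 0.0
[548. 321. 439.] [[0.91, 0.39, 0.11], [0.41, -0.88, -0.25], [-0.0, 0.27, -0.96]] [322.39759542 194.13933902]
[315 180  20  20 297] [324.53535354 189.64983165] [580.9 254.  127.9] [20. 20. 11.]
[249 251  16  15 188] [256.9787234  258.09574468] [543.  149.3 128.6] [18. 19.  4.]
[317 280  16  15 175] [324.68571429 287.18857143] [629.2 146.4 128.6] [19. 18.  4.]
[208 345  19  13 100] [217.7  349.06] [541.9   4.5 121.8] [23. 17. 13.]
[270 345  18  13 110] [278.50909091 349.23636364] [613.4  36.4 122.2] [23. 19. 14.]
```

View pics/w1.png

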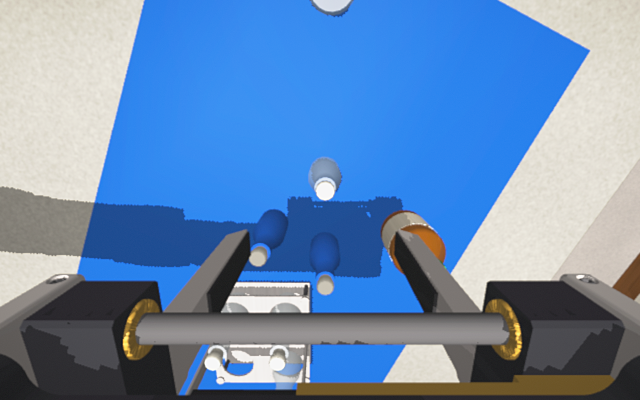

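Wrist view: the flask's stopper is at (324,189), and the blue ones are at (257,258) and (325,287). The carrier shows at the bottom, partly hidden. The top and wrist readings differ by 5 mm along y, so I'll resolve that using only the flat stopper tops.

Run:
```python
from h import *
for nm in("top0","scene0","w1"):
    f=np.load(nm+".npz");p,d=f['p'],f['d'];c=camera_params(nm[:-1]) if nm!="w1" else {k:f[k] for k in('mtx','origin','rotation')}
    W=unproj(c,d)
    for g in([581,251],[629,144],[542,147]):
        b=(np.hypot(W[...,0]-g[0],W[...,1]-g[1])<25)&(d>0)
        m=b&(p.min(-1)>110)&(W[...,2]>105)
        zt=np.percentile(W[m][:,2],90);t=m&(W[...,2]>zt-3)
        v,u=np.nonzero(m);w=W[t]
        print(nm,m.sum(),t.sum(),"ztop",round(zt,1),"mid",np.round((w.min(0)+w.max(0))/2,1),"mean",np.round(w.mean(0),1),"allpix",np.round(ray(c,[u.mean(),v.mean()],118)[0],1))
```

```text
top0 41 18 ztop 129.9 mid [580.9 248.8 129.9] mean [580.6 249.2 128.8] allpix [580.4 248.5 118. ]
top0 32 12 ztop 130.3 mid [629.1 140.1 130. ] mean [629.8 141.9 129.2] allpix [628.8 142.9 118. ]
top0 32 12 ztop 131.5 mid [543.2 143.4 131.2] mean [541.7 144.4 130.5] allpix [542.1 145.4 118. ]
scene0 111 41 ztop 127.8 mid [584.2 254.1 127.8] mean [583.7 254.1 127.2] allpix [586.  255.8 118. ]
scene0 68 28 ztop 129.1 mid [631.4 148.6 128. ] mean [632.1 147.7 128. ] allpix [629.5 144.7 118. ]
scene0 62 29 ztop 127.9 mid [544.9 150.3 127.3] mean [545.3 150.2 127.1] allpix [542.6 147.8 118. ]
w1 1246 850 ztop 375.1 mid [575.2 269.9 378.2] mean [571.6 271.7 374.8] allpix [635.9 136.2 118. ]
w1 260 202 ztop 129.3 mid [628.9 146.1 128.5] mean [628.7 147.1 128.4] allpix [630.6 143.4 118. ]
w1 266 219 ztop 129.3 mid [543.1 149.2 128.4] mean [543.  150.  128.4] allpix [542.9 146.1 118. ]
```

The wrist and scene views agree, while the top camera reads about 4–5 mm low in y. I'll use (581,253) and descend to grip with the TCP at z 78.

Emit:
{"fn": "servo_tool", "kwargs": {
  "series": [
    [[0,0,0,0.37,0.23,1.6,0],[0,0,0,0,0,2,0],[0,0,0,0,0,2,0],[0,0,0,0,0,2,0],[0,0,0,0,0,2,0],[0,0,0,0,0,2,0],[0,0,0,0,0,2,0],[0,0,0,0,0,2,0],[0,0,0,0,0,1.5,0],[0,0,0,0,0,1.0,0],[0,0,0,0,0,0,0],[0,0,0,0,0,0,0]]
  ],
  "force": 20
}}

```text
time_s: 2.98
tcp_pos: [580.9, 253.7, 78.3]
eef_rot: [[-0.408, 0.913, -0.001], [0.913, 0.408, 0.0], [0.001, -0.001, -1.0]]
wrist_force: [-0.8, 0.8, 0.2]
width: 1.0
gripper_force: 0.0
```

Run:
```python
from h import *
st();c,p,d=wrist("w2");W=unproj(c,d);s=read_state()
m=(p.min(-1)>150)&(np.ptp(p.astype(int),axis=-1)<40)&(abs(W[...,2]-128)<5)&(np.hypot(W[...,0]-581,W[...,1]-253)<25)
w=W[m];t=w[w[:,2]>126];print(m.sum(),len(t),np.round((t.min(0)+t.max(0))/2,1),np.round(t.mean(0),1),np.round(np.ptp(t,0),1))
```

```text
t 2.98 tcp [580.9 253.7  78.3] yaw_y 24.08 z [-9.e-04  2.e-04 -1.e+00] w 1.0 F [-0.8  0.8  0.2] g 0.0
1120 1111 [581.3 253.6 128.3] [581.1 254.  128.4] [19.6 19.4  4.6]
```

The fingers are centred on the neck to under 1 mm, so I'm closing them and then lifting.

Emit:
{"fn": "servo_tool", "kwargs": {
  "series": [
    [[0,0,0,0,0,0,255],[0,0,0,0,0,0,255],[0,0,0,0,0,0,255],[0,0,0,0,0,0,255],[0,0,0,0,0,0,255],[0,0,0,0,0,0,255],[0,0,0,0,0,0,255],[0,0,0,0,0,0,255],[0,0,0,0,0,0,255],[0,0,0,0,0,0,255]]
  ],
  "force": 20
}}

```text
time_s: 3.87
tcp_pos: [581.7, 252.5, 78.4]
eef_rot: [[-0.406, 0.914, -0.0], [0.914, 0.406, -0.0], [0.0, -0.0, -1.0]]
wrist_force: [0.9, -0.4, 0.6]
width: 0.326
gripper_force: 0.0
```

Emit:
{"fn": "servo_tool", "kwargs": {
  "series": [
    [[0,0,0,0,0,0,255],[0,0,0,0,0,0,255],[0,0,0,0,0,0,255],[0,0,0,0,0,0,255],[0,0,0,0,0,0,255],[0,0,0,0,0,0,255]]
  ]
}}

```text
time_s: 4.37
tcp_pos: [581.7, 252.5, 78.4]
eef_rot: [[-0.406, 0.914, -0.0], [0.914, 0.406, -0.0], [0.0, -0.0, -1.0]]
wrist_force: [0.5, -0.1, -0.9]
width: 0.253
gripper_force: 20.0
```

Emit:
{"fn": "servo_tool", "kwargs": {
  "series": [
    [[0,0,0,0,0,-0.3,255],[0,0,0,0,0,-0.8,255],[0,0,0,0,0,-1.6,255],[0,0,0,0,0,-2,255],[0,0,0,0,0,-2.5,255],[0,0,0,0,0,-2.5,255],[0,0,0,0,0,-2.5,255],[0,0,0,0,0,-2.5,255],[0,0,0,0,0,-2,255],[0,0,0,0,0,-1.3,255],[0,0,0,0,0,0,255],[0,0,0,0,0,0,255]]
  ]
}}

```text
time_s: 5.37
tcp_pos: [581.9, 252.6, 259.3]
eef_rot: [[-0.406, 0.914, 0.001], [0.914, 0.406, 0.001], [0.0, 0.002, -1.0]]
wrist_force: [0.1, -0.1, -1.5]
width: 0.254
gripper_force: 20.0
```

The flask is held: opening 23.8 mm, 20 N. I'm carrying it over the carrier to the far side, where the wrist camera can see the carrier.

Emit:
{"fn": "servo_tool", "kwargs": {
  "series": [
    [[0,0,0,-0.57,-0.29,-0.5,255],[0,0,0,-1.13,-0.58,-0.5,255],[0,0,0,-1.7,-0.88,-0.5,255],[0,0,0,-2.27,-1.17,-0.5,255],[0,0,0,-2.27,-1.17,0,255],[0,0,0,-2.27,-1.17,0,255],[0,0,0,-2.27,-1.17,0,255],[0,0,0,-2.27,-1.17,0,255],[0,0,0,-2.27,-1.17,0,255],[0,0,0,-2.27,-1.17,0,255]]
  ]
}}

```text
time_s: 6.2
tcp_pos: [568.2, 33.0, 278.1]
eef_rot: [[-0.405, 0.914, -0.001], [0.914, 0.405, -0.001], [-0.0, -0.002, -1.0]]
wrist_force: [0.1, -0.1, -1.4]
width: 0.252
gripper_force: 20.0
```

Emit:
{"fn": "servo_tool", "kwargs": {
  "series": [
    [[0,0,0,-2.27,-1.17,0,255],[0,0,0,-2.27,-1.17,0,255],[0,0,0,-2.27,-1.17,0,255],[0,0,0,-2.27,-1.17,0,255],[0,0,0,-2.27,-1.17,0,255],[0,0,0,-1.7,-0.88,0,255],[0,0,0,-1.13,-0.58,0,255],[0,0,0,-0.57,-0.29,0,255],[0,0,0,0,0,0,255],[0,0,0,0,0,0,255],[0,0,0,0,0,0,255],[0,0,0,0,0,0,255]]
  ]
}}

```text
time_s: 7.2
tcp_pos: [560.1, -128.0, 278.3]
eef_rot: [[-0.409, 0.913, -0.0], [0.913, 0.409, 0.001], [0.001, 0.0, -1.0]]
wrist_force: [-0.2, 0.4, -0.1]
width: 0.247
gripper_force: 20.0
```

Run:
```python
from h import *
st();c,p,d=wrist("w3");W=unproj(c,d)
near=(np.hypot(W[...,0]-597,W[...,1]+26)<125)&(d>0)
for n,m in(("plate",near&(abs(W[...,2]-49)<5)),("handle",near&(abs(W[...,2]-161)<5)&(p.max(-1)<90))):
    q=W[m];print(n,len(q));r=cv2.minAreaRect(q[:,:2].astype(np.float32));print(np.round(r[0],1),np.round(r[1],1),round(r[2],2),np.round(q.mean(0),1))
m=near&(p.min(-1)>150)&(abs(W[...,2]-139)<4)
n,l,s,ce=cv2.connectedComponentsWithStats(m.astype(np.uint8))
for i in range(1,n):
    if s[i,4]>30:w=W[l==i];print(s[i],np.round((w.min(0)+w.max(0))/2,1),np.round(w.mean(0),1),np.round(np.ptp(w,0)))
```

```text
t 7.2 tcp [ 560.1 -128.   278.3] yaw_y 24.12 z [-2.e-04  9.e-04 -1.e+00] w 0.247 F [-0.2  0.4 -0.1] g 20.0
plate 7476
[596.8 -25.2] [150.6 160.6] 23.76 [591.3 -22.7  49.7]
handle 1894
[598.1 -25.8] [137.5  13.1] 24.04 [600.  -24.6 161.4]
[347  61  22  22 348] [542.6  -1.  138.7] [542.3  -1.4 139.3] [20. 20.  5.]
[428  62  21  23 348] [615.6  31.  138.9] [615.3  30.6 139.4] [20. 20.  6.]
[420 151  19  20 282] [651.1 -49.9 138.5] [650.3 -49.7 139.3] [20. 20.  6.]
```

View pics/w3.png

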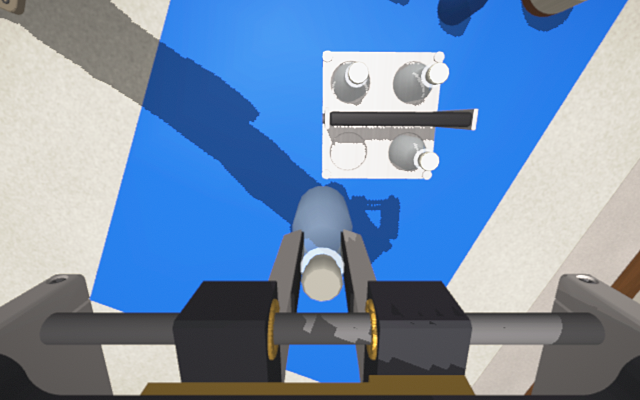

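The carrier is fully visible. The three aboard stoppers are at (358,72), (438,73) and (429,161), and the empty hole is at (348,151). The plate, handle and three stopper positions agree on centre (597.1,-25.4) and yaw 204°, which puts empty_place at (578.4,-82.0). Next I'll measure the held stopper against the TCP.

Run:
```python
from h import *
f=np.load("w3.npz");p,d=f['p'],f['d'];c={k:f[k] for k in('mtx','origin','rotation')};W=unproj(c,d);s=read_state();R=np.array(s['eef_rot'])
T=(W-s['tcp_pos'])@R   # tool frame
m=(np.hypot(T[...,0],T[...,1])<14)&(abs(T[...,2]+50)<10)&(p.min(-1)>90)
t=T[m];zt=np.percentile(t[:,2],10);t=t[abs(t[:,2]-zt)<2.5];print(m.sum(),len(t),"stopper in tool",np.round((t.min(0)+t.max(0))/2,1),np.round(np.ptp(t,0),1))
st();print(need([578.4,-82,278]))
# hole circle: edge pixels on plate height
print(np.round(proj(c,[578.4,-82,49]),1))
```

```text
1424 1143 stopper in tool [  1.2  -0.2 -50.2] [20.  20.3  3.6]
t 7.25 tcp [ 560.  -128.3  278.4] yaw_y 24.11 z [-1.e-04  6.e-04 -1.e+00] w 0.252 F [ 0.8 -0.6 -1.5] g 20.0
[3.47 3.57 0.04]
[347.9 151.4]
```

The predicted hole pixel (347.9,151.4) matches the observed one. I'm moving above the hole with a −1 mm x correction for the flask's offset in the grip, and lowering until the foot is about 28 mm above the guide plate.

Emit:
{"fn": "servo_tool", "kwargs": {
  "series": [
    [[0,0,0,0.5,0.5,0,255],[0,0,0,1.2,1.3,0,255],[0,0,0,1.2,1.27,0,255],[0,0,0,0.5,0.5,0,255],[0,0,0,0,0,1,255],[0,0,0,0,0,2,255],[0,0,0,0,0,2.5,255],[0,0,0,0,0,2.5,255],[0,0,0,0,0,2.3,255],[0,0,0,0,0,1.5,255],[0,0,0,0,0,0.5,255],[0,0,0,0,0,0,255]]
  ]
}}

```text
time_s: 8.25
tcp_pos: [577.1, -84.8, 153.8]
eef_rot: [[-0.406, 0.914, -0.004], [0.914, 0.406, -0.0], [0.001, -0.003, -1.0]]
wrist_force: [0.3, 0.5, -0.3]
width: 0.254
gripper_force: 20.0
```

Emit:
{"fn": "servo_tool", "kwargs": {
  "series": [
    [[0,0,0,0,0,0,255],[0,0,0,0,0,0,255]]
  ]
}}

```text
time_s: 8.42
tcp_pos: [579.4, -84.7, 156.5]
eef_rot: [[-0.406, 0.914, 0.002], [0.914, 0.406, -0.0], [-0.001, 0.002, -1.0]]
wrist_force: [-0.1, 0.6, -1.4]
width: 0.25
gripper_force: 20.0
```

Run:
```python
from h import *
st();S=np.mean([read_state()['tcp_pos'] for _ in range(3)],0);c,p,d=wrist("w4");W=unproj(c,d);s=read_state();st();R=np.array(s['eef_rot'])
near=(np.hypot(W[...,0]-597,W[...,1]+26)<125)&(d>0)
m=near&(abs(W[...,2]-161)<5)&(p.max(-1)<90);q=W[m];r=cv2.minAreaRect(q[:,:2].astype(np.float32));print("handle",len(q),np.round(r[0],1),np.round(r[1],1),round(r[2],2))
m=near&(p.min(-1)>150)&(abs(W[...,2]-139)<4)
n,l,ss,ce=cv2.connectedComponentsWithStats(m.astype(np.uint8))
for i in range(1,n):
    if ss[i,4]>30:w=W[l==i];print(ss[i],np.round((w.min(0)+w.max(0))/2,1),np.round(np.ptp(w,0)))
T=(W-s['tcp_pos'])@R
m=(np.hypot(T[...,0],T[...,1])<14)&(abs(T[...,2]+50)<10)&(p.min(-1)>90)
t=W[m];zt=np.percentile(t[:,2],90);t=t[abs(t[:,2]-zt)<2.5];print("stopper",len(t),np.round((t.min(0)+t.max(0))/2,1))
print(need([578.4,-82,155]))
```

```text
t 8.42 tcp [579.4 -84.7 156.5] yaw_y 23.96 z [ 2.e-03 -5.e-04 -1.e+00] w 0.25 F [-0.1  0.6 -1.4] g 20.0
t 8.47 tcp [579.5 -84.6 156.7] yaw_y 23.97 z [ 2.3e-03 -4.0e-04 -1.0e+00] w 0.251 F [ 0.3  0.7 -0.1] g 20.0
handle 5352 [604.3 -41.7] [138.9  52.6] 23.57
[306  81  33  34 837] [542.3  -1.5 139.2] [20. 20.  5.]
[434  82  32  33 804] [615.8  31.1 138.7] [21. 20.  7.]
[303 202  33  14 262] [570.7 -69.3 139. ] [21. 12.  8.]
[297 212  10  11  60] [561.1 -79.5 139. ] [5. 6. 8.]
[421 215  27  27 525] [651.1 -49.3 138.6] [20. 18.  6.]
stopper 1140 [578.4 -84.3 206.7]
[0.28 0.01 0.17]
```

View pics/w4.png

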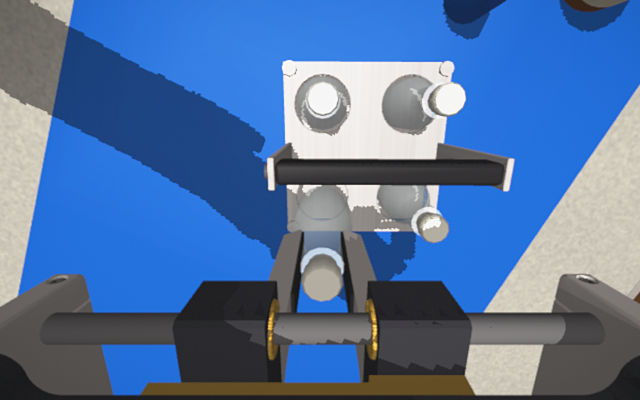

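Wrist view: the held flask is at (322,280), just short of its hole, and the handle is clear. The stopper measures (578.4,-84.3) against a target of (578.2,-82.0), so I'll correct by +2.2 mm in x and +0.7 mm in y, then enter the hole slowly.

Emit:
{"fn": "servo_tool", "kwargs": {
  "series": [
    [[0,0,0,0.12,0.04,0,255],[0,0,0,0.1,0.03,0.3,255],[0,0,0,0,0,0.5,255],[0,0,0,0,0,0.5,255],[0,0,0,0,0,0.5,255],[0,0,0,0,0,0.5,255],[0,0,0,0,0,0.5,255],[0,0,0,0,0,0.5,255],[0,0,0,0,0,0.5,255],[0,0,0,0,0,0.3,255],[0,0,0,0,0,0,255],[0,0,0,0,0,0,255]]
  ]
}}

```text
time_s: 9.47
tcp_pos: [578.3, -81.9, 114.3]
eef_rot: [[-0.406, 0.914, -0.0], [0.914, 0.406, 0.0], [0.0, -0.0, -1.0]]
wrist_force: [-0.3, 0.8, -1.3]
width: 0.249
gripper_force: 20.0
```

Run:
```python
from h import *
st();c,p,d=wrist("w5");W=unproj(c,d);s=read_state();st();R=np.array(s['eef_rot'])
near=(np.hypot(W[...,0]-597,W[...,1]+26)<125)&(d>0)
m=near&(p.min(-1)>150)&(abs(W[...,2]-139)<4)
n,l,ss,ce=cv2.connectedComponentsWithStats(m.astype(np.uint8))
for i in range(1,n):
    if ss[i,4]>200:w=W[l==i];print(ss[i],np.round((w.min(0)+w.max(0))/2,1),np.round(np.ptp(w,0)))
T=(W-s['tcp_pos'])@R
m=(np.hypot(T[...,0],T[...,1])<14)&(abs(T[...,2]+50)<10)&(p.min(-1)>90)
t=W[m];zt=np.percentile(t[:,2],90);t=t[abs(t[:,2]-zt)<2.5];print("stopper",len(t),np.round((t.min(0)+t.max(0))/2,1))
```

```text
t 9.47 tcp [578.3 -81.9 114.3] yaw_y 23.97 z [-3.e-04  0.e+00 -1.e+00] w 0.249 F [-0.3  0.8 -1.3] g 20.0
t 9.52 tcp [578.5 -81.9 114.5] yaw_y 23.98 z [ 2.e-04 -0.e+00 -1.e+00] w 0.251 F [-0.7 -0.2 -1.2] g 20.0
[ 302   78   41   42 1314] [542.3  -1.  139.2] [20. 20.  5.]
[ 464   79   40   42 1272] [615.9  31.  138.9] [20. 20.  6.]
[447 249  30  28 632] [651.4 -50.  139.7] [18. 17.  4.]
stopper 1139 [577.6 -81.3 164.5]
```

The foot is inside the guide with no side force. I'm lowering the last 25 mm gently.

Emit:
{"fn": "servo_tool", "kwargs": {
  "series": [
    [[0,0,0,0,0,0.4,255],[0,0,0,0,0,0.4,255],[0,0,0,0,0,0.4,255],[0,0,0,0,0,0.4,255],[0,0,0,0,0,0.3,255],[0,0,0,0,0,0.2,255],[0,0,0,0,0,0.15,255],[0,0,0,0,0,0.1,255],[0,0,0,0,0,0.1,255],[0,0,0,0,0,0,255],[0,0,0,0,0,0,255],[0,0,0,0,0,0,255]]
  ]
}}

```text
time_s: 10.52
tcp_pos: [578.5, -81.9, 90.1]
eef_rot: [[-0.406, 0.914, 0.0], [0.914, 0.406, -0.0], [-0.0, 0.0, -1.0]]
wrist_force: [0.4, 0.7, -0.6]
width: 0.251
gripper_force: 20.0
```

Emit:
{"fn": "servo_tool", "kwargs": {
  "series": [
    [[0,0,0,0,0,0.05,255],[0,0,0,0,0,0.05,255],[0,0,0,0,0,0,255],[0,0,0,0,0,0,255]]
  ]
}}

```text
time_s: 10.85
tcp_pos: [578.6, -81.9, 89.3]
eef_rot: [[-0.406, 0.914, 0.001], [0.914, 0.406, 0.0], [-0.0, 0.001, -1.0]]
wrist_force: [-1.6, 0.5, 3.3]
width: 0.249
gripper_force: 20.0
```

The wrist force rose by about 4 N, so the flask is on the floor. I'm opening partially to about 42 mm, which clears the next neck.

Emit:
{"fn": "servo_tool", "kwargs": {
  "series": [
    [[0,0,0,0,0,0,190],[0,0,0,0,0,0,165],[0,0,0,0,0,0,142],[0,0,0,0,0,0,142],[0,0,0,0,0,0,142],[0,0,0,0,0,0,142],[0,0,0,0,0,0,142],[0,0,0,0,0,0,142]]
  ]
}}

```text
time_s: 11.52
tcp_pos: [578.4, -81.9, 88.9]
eef_rot: [[-0.406, 0.914, -0.0], [0.914, 0.406, 0.0], [0.0, -0.0, -1.0]]
wrist_force: [0.3, 0.7, -1.2]
width: 0.443
gripper_force: 0.0
```

Emit:
{"fn": "servo_tool", "kwargs": {
  "series": [
    [[0,0,0,0,0,-0.3,142],[0,0,0,0,0,-0.6,142],[0,0,0,0,0,-1,142],[0,0,0,0,0,-1.5,142],[0,0,0,0,0,-2,142],[0,0,0,0,0,-2.5,142],[0,0,0,0,0,-2.5,142],[0,0,0,0,0,-2.5,142],[0,0,0,0,0,-2.5,142],[0,0,0,0,0,-1.5,142],[0,0,0,0,0,0,142],[0,0,0,0,0,0,142]]
  ]
}}

```text
time_s: 12.52
tcp_pos: [578.7, -82.0, 259.2]
eef_rot: [[-0.406, 0.914, 0.002], [0.914, 0.406, -0.0], [-0.001, 0.002, -1.0]]
wrist_force: [0.7, 0.3, 0.0]
width: 0.444
gripper_force: 0.0
```

Run:
```python
from h import *
st();c,p,d=wrist("w6");W=unproj(c,d);st()
near=(np.hypot(W[...,0]-597,W[...,1]+26)<125)&(d>0)
m=near&(abs(W[...,2]-161)<5)&(p.max(-1)<90)&(abs((W[...,:2]-[597.3,-25.5])@[-.4067,.9135])<14);q=W[m];r=cv2.minAreaRect(q[:,:2].astype(np.float32));print("handle",len(q),np.round(r[0],1),np.round(r[1],1),round(r[2],2))
m=near&(p.min(-1)>130)&(abs(W[...,2]-139)<4)
n,l,ss,ce=cv2.connectedComponentsWithStats(m.astype(np.uint8))
for i in range(1,n):
    if ss[i,4]>100:w=W[l==i];print(ss[i],np.round((w.min(0)+w.max(0))/2,1),np.round(np.ptp(w,0)))
print(need([597.3,-25.5,230]))
```

```text
t 12.52 tcp [578.7 -82.  259.2] yaw_y 23.98 z [ 2.4e-03 -1.0e-04 -1.0e+00] w 0.444 F [0.7 0.3 0. ] g 0.0
t 12.57 tcp [578.  -81.7 258. ] yaw_y 23.98 z [-1.e-04  3.e-04 -1.e+00] w 0.442 F [-0.7  0.7 -0.6] g 0.0
handle 2152 [597.2 -25.3] [137.3  14.6] 23.33
[311  97  21  22 367] [542.4  -1.4 139.3] [20. 20.  5.]
[393  97  22  23 375] [615.2  30.9 138.2] [21. 21.  6.]
[312 186  20  19 301] [577.7 -81.3 138.2] [20. 20.  6.]
[387 186  21  20 303] [651.  -49.7 138.2] [21. 20.  6.]
[4.35 4.05 2.8 ]
```

View pics/w6.png

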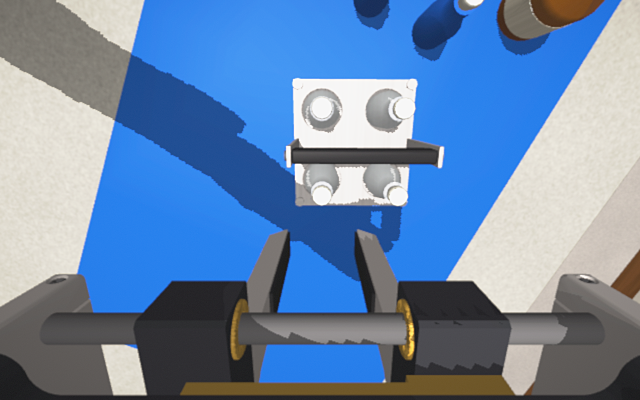

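All four stoppers are in place at (322,107), (402,107), (322,194) and (397,195), all at z 138. The handle's middle is at (597.2,-25.3), bar along 24°. The new flask is within 1 mm of its place. Before turning 90°, I'll check joint 7.

```bash
python3 -c "
from h import *
print(np.round(read_state()['qpos'],1));st()"
```

```text
[-6.3 28.3 18.  94.4 -9.8 58.9 38.8]
t 12.57 tcp [578.  -81.7 258. ] yaw_y 23.98 z [-1.e-04  3.e-04 -1.e+00] w 0.442 F [-0.7  0.7 -0.6] g 0.0
```

Emit:
{"fn": "servo_tool", "kwargs": {
  "series": [
    [[0,0,-7,0,0,0,142],[0,0,-7,0,0,0,142],[0,0,-7,0,0,0,142],[0,0,-7,0,0,0,142],[0,0,-7,0,0,0,142],[0,0,-7,0,0,0,142],[0,0,-7,0,0,0,142],[0,0,-7,0,0,0,142],[0,0,-7,0,0,0,142],[0,0,-7,0,0,0,142],[0,0,-7,0,0,0,142],[0,0,-7,0,0,0,142]]
  ],
  "force": 55
}}

```text
time_s: 13.57
tcp_pos: [577.2, -81.7, 256.3]
eef_rot: [[-0.949, -0.314, -0.003], [-0.314, 0.949, 0.001], [0.003, 0.002, -1.0]]
wrist_force: [0.6, -0.5, -0.1]
width: 0.444
gripper_force: 0.0
```

Emit:
{"fn": "servo_tool", "kwargs": {
  "series": [
    [[0,0,-6,0,0,0,142],[0,0,0,-1,1.1,0,142],[0,0,0,-2,2.15,0,142],[0,0,0,-1.05,1.1,0,142],[0,0,0,0,0,0,142],[0,0,0,0,0,0,142],[0,0,0,0,0,0,142],[0,0,0,0,0,0,142]]
  ]
}}

```text
time_s: 14.23
tcp_pos: [597.1, -27.3, 257.6]
eef_rot: [[-0.914, -0.405, -0.001], [-0.405, 0.914, -0.001], [0.001, -0.001, -1.0]]
wrist_force: [-0.9, -0.6, -0.0]
width: 0.439
gripper_force: 0.0
```

Run:
```python
from h import *
st();print(np.round(read_state()['qpos'],1),need([597.2,-25.3,131]))
```

```text
t 14.23 tcp [597.1 -27.3 257.6] yaw_y 113.88 z [-0.001  -0.0011 -1.    ] w 0.439 F [-0.9 -0.6 -0. ] g 0.0
[  3.6  28.7  -5.9  91.7   3.3  59.8 110.7] [-0.11  0.19 12.66]
```

Emit:
{"fn": "servo_tool", "kwargs": {
  "series": [
    [[0,0,0,-0.1,0.19,0.6,142],[0,0,0,0,0,1.5,142],[0,0,0,0,0,2,142],[0,0,0,0,0,2,142],[0,0,0,0,0,2,142],[0,0,0,0,0,2,142],[0,0,0,0,0,1.5,142],[0,0,0,0,0,1.0,142],[0,0,0,0,0,0,142],[0,0,0,0,0,0,142],[0,0,0,0,0,0,142],[0,0,0,0,0,0,142]]
  ]
}}

```text
time_s: 15.23
tcp_pos: [598.7, -23.6, 133.1]
eef_rot: [[-0.914, -0.406, 0.002], [-0.406, 0.914, -0.0], [-0.002, -0.001, -1.0]]
wrist_force: [0.5, -0.6, -0.4]
width: 0.444
gripper_force: 0.0
```

Run:
```python
from h import *
st();print(need([597.2,-25.3,131]));c,p,d=wrist("w7");W=unproj(c,d)
s=read_state();T=(W-s['tcp_pos'])@np.array(s['eef_rot'])
m=(abs(W[...,2]-161)<4)&(p.max(-1)<90)&(abs(T[...,1])<13)&(T[...,0]>15)&(T[...,0]<75)
q=T[m];print("handle in tool: y mid",len(q),[ (x,np.round((q[abs(q[:,0]-x)<4][:,1].min()+q[abs(q[:,0]-x)<4][:,1].max())/2,1)) for x in(25,40,55) if (abs(q[:,0]-x)<4).sum()>10],q[:,0].max() if len(q) else 0)
p,d=camera("scene");cv2.imwrite("pics/s7.png",cv2.resize(p[100:300,180:440],None,fx=3,fy=3)[:,:,::-1])
```

```text
t 15.23 tcp [598.7 -23.6 133.1] yaw_y 113.97 z [ 0.0021 -0.     -1.    ] w 0.444 F [ 0.5 -0.6 -0.4] g 0.0
[ 0.2  -0.09  0.21]
handle in tool: y mid 2061 [(25, np.float64(-1.3)), (40, np.float64(-1.5)), (55, np.float64(-1.4))] 70.81072405104499
```

View pics/s7.png

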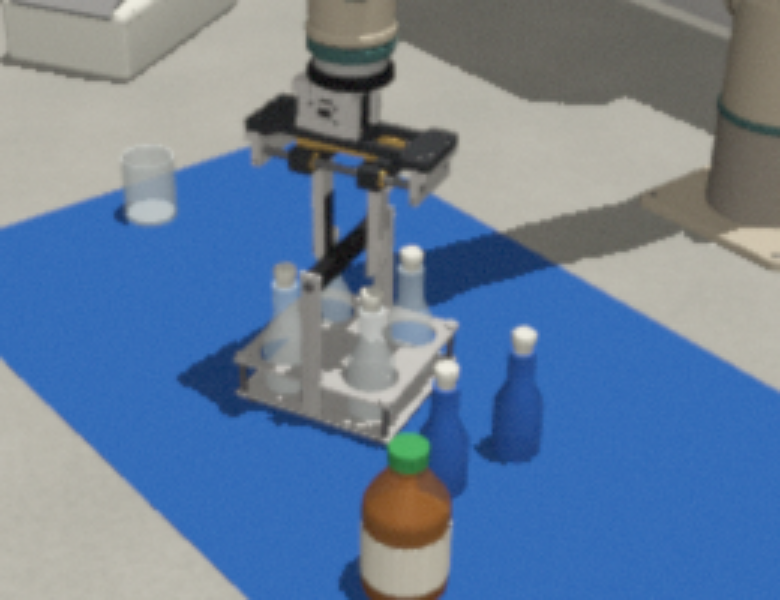

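The fingers straddle the bar at its middle (crop 340,250), with all four flasks clear of them. One small correction, then grip at 55 N.

Emit:
{"fn": "servo_tool", "kwargs": {
  "series": [
    [[0,0,0,0.15,-0.12,0.15,142],[0,0,0,0,0,0,190],[0,0,0,0,0,0,255],[0,0,0,0,0,0,255],[0,0,0,0,0,0,255],[0,0,0,0,0,0,255],[0,0,0,0,0,0,255],[0,0,0,0,0,0,255],[0,0,0,0,0,0,255],[0,0,0,0,0,0,255],[0,0,0,0,0,0,255],[0,0,0,0,0,0,255]]
  ],
  "force": 55
}}

```text
time_s: 16.33
tcp_pos: [597.2, -25.8, 130.5]
eef_rot: [[-0.914, -0.406, 0.0], [-0.406, 0.914, -0.001], [-0.0, -0.001, -1.0]]
wrist_force: [2.0, -2.9, -0.2]
width: 0.144
gripper_force: 55.0
```

Emit:
{"fn": "servo_tool", "kwargs": {
  "series": [
    [[0,0,0,0,0,0,255],[0,0,0,0,0,0,255]]
  ]
}}

```text
time_s: 16.5
tcp_pos: [597.1, -25.7, 130.6]
eef_rot: [[-0.914, -0.406, 0.0], [-0.406, 0.914, -0.001], [-0.0, -0.001, -1.0]]
wrist_force: [1.0, -3.3, 0.1]
width: 0.143
gripper_force: 55.0
```

The bar is gripped: opening 13.5 mm, 55 N. I'm lifting 10 cm smoothly.

Emit:
{"fn": "servo_tool", "kwargs": {
  "series": [
    [[0,0,0,0,0,-0.1,255],[0,0,0,0,0,-0.2,255],[0,0,0,0,0,-0.3,255],[0,0,0,0,0,-0.4,255],[0,0,0,0,0,-0.5,255],[0,0,0,0,0,-0.5,255],[0,0,0,0,0,-0.5,255],[0,0,0,0,0,-0.5,255],[0,0,0,0,0,-0.5,255],[0,0,0,0,0,-0.5,255],[0,0,0,0,0,-0.5,255],[0,0,0,0,0,-0.5,255]]
  ]
}}

```text
time_s: 17.5
tcp_pos: [596.9, -25.2, 181.0]
eef_rot: [[-0.914, -0.406, -0.0], [-0.406, 0.914, 0.0], [0.0, 0.0, -1.0]]
wrist_force: [0.6, -0.7, -7.8]
width: 0.144
gripper_force: 55.0
```

Emit:
{"fn": "servo_tool", "kwargs": {
  "series": [
    [[0,0,0,0,0,-0.6,255],[0,0,0,0,0,-0.7,255],[0,0,0,0,0,-0.8,255],[0,0,0,0,0,-0.8,255],[0,0,0,0,0,-0.7,255],[0,0,0,0,0,-0.6,255],[0,0,0,0,0,-0.5,255],[0,0,0,0,0,-0.4,255],[0,0,0,0,0,-0.3,255],[0,0,0,0,0,-0.1,255],[0,0,0,0,0,0,255],[0,0,0,0,0,0,255]]
  ]
}}

```text
time_s: 18.5
tcp_pos: [596.7, -25.2, 235.2]
eef_rot: [[-0.914, -0.406, -0.001], [-0.406, 0.914, 0.0], [0.001, 0.0, -1.0]]
wrist_force: [-0.1, 0.1, -7.2]
width: 0.146
gripper_force: 55.0
```

Emit:
{"fn": "servo_tool", "kwargs": {
  "series": [
    [[0,0,0,0,0,0,255],[0,0,0,0,0,0,255],[0,0,0,0,0,0,255],[0,0,0,0,0,0,255],[0,0,0,0,0,0,255],[0,0,0,0,0,0,255],[0,0,0,0,0,0,255],[0,0,0,0,0,0,255]]
  ]
}}

```text
time_s: 19.17
tcp_pos: [596.9, -25.2, 235.5]
eef_rot: [[-0.914, -0.406, -0.0], [-0.406, 0.914, 0.0], [0.0, 0.0, -1.0]]
wrist_force: [0.4, -0.8, -7.2]
width: 0.147
gripper_force: 55.0
```

Run:
```python
from h import *
st();p,d=camera("scene");cv2.imwrite("pics/s8.png",cv2.resize(p[60:300,180:440],None,fx=2.5,fy=2.5)[:,:,::-1])
c,p,d=wrist("w8");W=unproj(c,d);s=read_state();T=(W-s['tcp_pos'])@np.array(s['eef_rot'])
# plate level: fit a plane to plate-height points
m=(abs(W[...,2]-150)<10)&(np.hypot(W[...,0]-597,W[...,1]+26)<110)&(d>0)&(p.min(-1)>120)
q=W[m];A=np.c_[q[:,:2]-q[:,:2].mean(0),np.ones(len(q))]
for _ in range(4):
    x=np.linalg.lstsq(A,q[:,2],rcond=None)[0];k=abs(A@x-q[:,2])<3;A,q=A[k],q[k]
print(len(q),"plate z",round(x[2],1),"tilt deg",np.round(np.degrees(x[:2]),2))
st()
```

```text
t 19.17 tcp [596.9 -25.2 235.5] yaw_y 113.98 z [-0.  0. -1.] w 0.147 F [ 0.4 -0.8 -7.2] g 55.0
10489 plate z 154.7 tilt deg [-0.02 -0.05]
t 19.27 tcp [596.9 -25.3 235.5] yaw_y 113.98 z [ 0. -0. -1.] w 0.146 F [ 0.6  0.7 -8.1] g 55.0
```

View pics/s8.png

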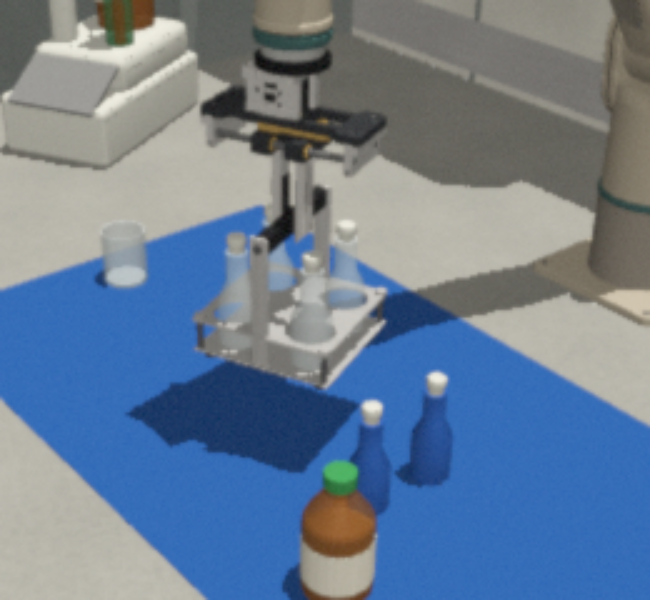

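The carrier is about 105 mm up, level to within 0.1° and steady, with all four flasks in it (crop 290,310). The bystanders are untouched, so I'm handing in.

```bash
python3 -c "
from bench import *
print(hand_in())"
```

```text
the job is handed in; nothing more can be done
None
```

The flask stands in the carrier's empty place, and the arm is holding the loaded carrier by the middle of its handle, level and about 10 cm up. The job is handed in; no verdict was returned.

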